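# Hang the lantern top on the swing arm

## Robot

A 7-joint arm with a two-finger parallel gripper is mounted at the origin on the work surface. World frame = base frame: x ahead of the robot, y to its left, z up, the work surface at z = 0. Lengths are in m, angles in rad, forces in N, time in s.
With the tool pointing down it reaches from about 0.425 to 0.95 m from the base axis. Payload 4.7 kg.
Tool frame: the origin (TCP) lies between the finger pads; the fingertips stand manip.finger_overhang ahead of it and the grasp point (between the pads) lies 8 mm behind it (manip.finger_overhang is the distance from the TCP to the fingertips, in m); z points along the fingers, y is the line along which they close (so a half turn about z gives the same grasp; the last joint's range is limited). The gripper opens to 85 mm and grips with 20 to 120 N. Pads are 22 mm wide; open, the fingers measure 114 mm over their backs; the gripper's body (76 mm by 85 mm) begins 54 mm behind the grasp point. The pads swing forward as they close: fully open they stand 13 mm farther back than shut.
Start: joints at [-1.145, 0.469, -0.049, 1.532, 0.024, 1.141, -0.082], TCP at [0.296, 0.606, 0.242] pointing down, gripper open.
Joint ranges: [-2.59, 2.59], [-0.33, 1.99], [-1.39, 1.29], [0.1, 2.45], [-1.04, 4.18], [0.21, 1.99], [-2.66, 2.66]. Speed limits (rad/s): [2.57, 2.57, 3.14, 3.14, 3.14, 3.14, 3.14].

## Interface

Orientations are given as a unit quaternion [w, x, y, z].
In Python, from cell import manip, planner, eyes, read_time, read_qpos, read_joint_vel, read_effort, read_tool_pos, read_orientation, read_force, read_torque, read_width, read_finger_force gives the robot as it stands. Calls block until the motion is done:
- manip.move_to(position, orientation): joint-space move of the TCP to a pose.
- manip.move_linear(position, orientation=None, velocity=0.15): straight line of the TCP; orientation=None keeps the orientation; velocity is the mean speed in m/s.
- manip.move_j(angles): joint-space move.
- manip.command_gripper(opening, strength=None): finger opening in m; strength is the grip in N (None keeps the last); returns when the fingers have stopped.
- manip.hold(seconds).
- planner.solve_ik(position, orientation): joint angles nearest the present ones, or None.
- eyes.get_image(name): name is "scene" or "top" or "wrist"; returns a dict with "pixels" (420x560x3 uint8, red, green, blue), "vfov" (degrees; the focal length in pixels is half the picture's height over the tangent of half this angle, whatever the lens; pixels are square), "cx", "cy" (the principal point, pixels), "R" (3x3) and "t" (3): a world point X has camera coordinates R X + t; the wrist camera has in their place "T_tool_cam" (4x4, takes a point from camera to tool coordinates, whose origin is the TCP and whose axes are the flange's). Camera axes: x right, y down, z forward; pixel columns grow to the right and rows downward; lengths in m; the calibration is good to about 2 mm. The wrist camera is an equidistant fisheye: a pixel r from the principal point sees the ray r / f radians off the axis. A picture is of the moment at which its call begins: read the wrist's pose just before it. There is no depth.
A pose or a line that the arm cannot do raises manip.PlanningError and nothing moves.
- manip.job_done(): hands the job in; it is judged then, once.
Readings, each from a call of its own:
- read_time(): time.
- read_qpos(): joint angles.
- read_joint_vel(): joint speeds.
- read_effort(): joint torques, N m.
- read_tool_pos(): TCP position.
- read_orientation(): TCP orientation.
- read_force(): force on the tool from outside, world axes, zero at the start.
- read_torque(): the same for the moment, N m.
- read_width(): finger opening in m.
- read_finger_force(): force on a finger pad.
Only numpy, scipy, OpenCV 4.12 (cv2) and the standard library are available. Lean on these libraries where they do the work, as an engineer would, in place of code of your own. Each camera call takes 0.05 s, during which the arm holds its last target. There are 200 camera calls.

## Task

First swing the iron swing arm fully out, until it rests against its red stop, so that its hook points back over the bench. Then lift the hammered copper lantern top by its handle and hang it on the hook at the end of the arm by the middle of the handle, so that it hangs level and still with the arm still out at its stop. Do not tip the lantern top over and do not disturb the other things on the bench.

Things in the scene. Friction and masses are not known exactly. Their poses are not given: they have to be found in the camera images.
- bracket: Fixed dark iron bracket near the far edge of the bench: base plate 100 x 120 x 12 mm, round post (52 mm across, 34 mm near the top) 240 mm high. Origin: on the post's axis, the arm's pivot, at bench level. Fully out, the swing arm points along the bracket's -x axis, roughly to the robot; a red stop pin stands 45 mm from the pivot, on the bracket's +y side of the arm.
- swing_arm (a joint): Angle of the iron swing arm about the vertical pivot, rad. 0 = fully out against the stop; grows to 1.0 as it swings to the bracket's -y side (counter-clockwise from above; arm direction = bracket yaw + joint + pi). Stiff: stays where left, needs 5 to 6 N at 190 mm to turn. A flat bar 13 mm wide, 198 to 222 mm above the bench, runs to 235 mm from the pivot; the hook follows.
- push_point (a point): Point on the top face of the swing arm's flat bar, 190 mm from the pivot, 222 mm above the bench: a place to push the bar sideways. x runs along the bar towards the pivot. A round copper anvil, 48 mm across, top 251 mm above the bench, stands on the bar 85 mm from the pivot.
- hook_seat (a point): In the bend of the hook, 270 mm from the pivot, 199 mm above the bench: where the centre line of the hung handle's bar lies. x points along the arm to the pivot, y level across it (the hung bar lies along y, either way round). The hook is bent from iron strap 24 mm wide (along y), 8 mm thick; its underside is 186 mm above the bench; it rises to the flat bar 30 mm towards the pivot.
- hook_tip (a point): Top of the hook's upturned free tip, 28 mm beyond the seat (farther from the pivot), 224 mm above the bench. The tip must pass through the handle's opening, under its bar.
- lantern: Hammered copper lantern top: round dome 150 mm across, 66 mm high, crown 56 mm across, about 0.35 kg, upright on the bench, with a rigid dark wire handle. Origin: centre of its underside, z up. The handle is a square arch in its y-z plane: legs at y = +-60 mm, a straight level bar 8 mm thick, 135 mm above the underside. Opening over the crown 65 mm high. Weight centred about 35 mm up.
- handle_mid (a point): Middle of the handle's level bar, on its centre line, 135 mm above the lantern's underside. The bar runs along y, 60 mm either way.
- soap_dish: Polished copper soap dish, 120 x 85 x 24 mm, loose bystander. Origin: centre of its underside.
- brass_hinge: Flat open brass hinge, 84 x 80 mm, 10 mm thick at the knuckle, loose bystander. Origin: centre of its underside.
- rivet_set: Square steel riveting set, about 120 mm long and 18 mm thick, lying on the bench, loose bystander. Origin: middle of its underside.
- hammer: Hammer with a wooden handle lying at the right of the bench, loose bystander.
- rivet_tray: Open wooden rivet tray, 130 x 90 x 35 mm, loose bystander. Origin: centre of its underside.
- copper_bowl: Copper bowl, 120 mm across, 50 mm high, loose bystander. Origin: centre of its underside.
- flux_jar: Amber jar with a black cap, 70 mm across, 90 mm high, loose bystander. Origin: centre of its underside.
There are look-alikes about, which are no part of the job. Of the things that look like the lantern, take the one that is farthest to the robot's left at the start.

How it is judged:
On the way, in this order (a step that is already met when the one before it is completed fails the run):
1. the swing arm is swung out to its stop (value of joint swing_arm below 0.08 rad), for 0.2 s.
2. the lantern top is lifted off the bench (height (world z) of lantern above 0.03 m), for 0.1 s.
At the end, for the whole second after the job is handed in: The swing arm is out at its stop (within 0.08 rad); the lantern top hangs from the hook, the middle of its handle within 22 mm of the hook's seat, its underside more than 45 mm above the bench, level within 0.22 rad and at rest (below 50 mm/s and 0.4 rad/s) (value of joint swing_arm below 0.08 rad and distance between handle_mid and hook_seat below 0.022 m and height (world z) of lantern above 0.045 m and angle between lantern's own z axis and vertical below 0.22 rad and linear speed of lantern below 0.05 m/s and angular speed of lantern below 0.4 rad/s); the robot touches nothing.
It fails at once if the lantern top is tipped over (more than 0.8 rad) (angle between lantern's own z axis and vertical above 0.8 rad).
It fails at once if another thing on the bench is moved by more than 30 mm (distance of any of soap_dish, brass_hinge, rivet_set, hammer, rivet_tray, copper_bowl, flux_jar from where it was at the start of the episode above 0.03 m).
It also fails if it takes over 72 s, if anything falls off the work surface, if the arm or the gripper's body presses on something with over 40 N, if the wrist force passes 120 N, or if a joint passes its speed limit or range.

## Working session

There is one attempt and no reset: what is moved stays moved. The work goes in short steps, each a Python script; the robot and the scene stay as the last script left them, time stands still between calls to the robot, and variables do not carry over. Pictures are saved under pics/ and viewed, at most 11 in all, crops included, and the job is handed in when it is done.

```bash
mkdir -p pics; cat > h.py <<'E'
import numpy as np, cv2
from cell import *
from scipy.spatial.transform import Rotation as Rot
def K(im): return im["pixels"].shape[0]/2/np.tan(np.radians(im["vfov"])/2)
def ray(im,u,v):
    f=K(im); R=np.array(im["R"]);t=np.array(im["t"])
    d=R.T@np.array([(u-im["cx"])/f,(v-im["cy"])/f,1.]); return -R.T@t,d/np.linalg.norm(d)
def onplane(im,u,v,z):
    o,d=ray(im,u,v); return o+d*(z-o[2])/d[2]
def proj(im,X):
    c=np.array(im["R"])@np.array(X)+np.array(im["t"]); f=K(im); return im["cx"]+f*c[0]/c[2], im["cy"]+f*c[1]/c[2]
def grab(n): 
    im=eyes.get_image(n); return im
def save(im,fn,box=None,s=1):
    p=im["pixels"][:,:,::-1]
    if box: p=p[box[1]:box[3],box[0]:box[2]]
    cv2.imwrite("pics/"+fn,cv2.resize(p,None,fx=s,fy=s,interpolation=cv2.INTER_CUBIC))
def down(yaw): # tool z down, tool x at yaw
    q=(Rot.from_euler('z',yaw)*Rot.from_euler('x',np.pi)).as_quat(); return [q[3],q[0],q[1],q[2]]
E
python3 - <<'E'
from h import *
import pickle
d={}
for n in("scene","top"):
    im=grab(n); d[n]=im; save(im,n+"0.png",s=1.42)
    o,_=ray(im,280,210); print(n,im["vfov"],im["cx"],im["cy"],o)
pickle.dump(d,open("d.pkl","wb"))
print(read_time(),read_tool_pos(),read_orientation(),manip.finger_overhang)
E
```

```text
scene 42.420663636927465 276.08593596025 212.3083249169797 [ 1.40423797 -0.92971487  2.09899807]
top 44.06550647042553 285.1645707451554 208.7074011969804 [ 0.4564886  -0.06899718  1.89519415]
0.1 [0.29625461 0.60596126 0.24136855] [-1.75707894e-04  2.25390168e-01  9.74268195e-01 -8.51543429e-04] 0.011
```

View pics/scene0.png

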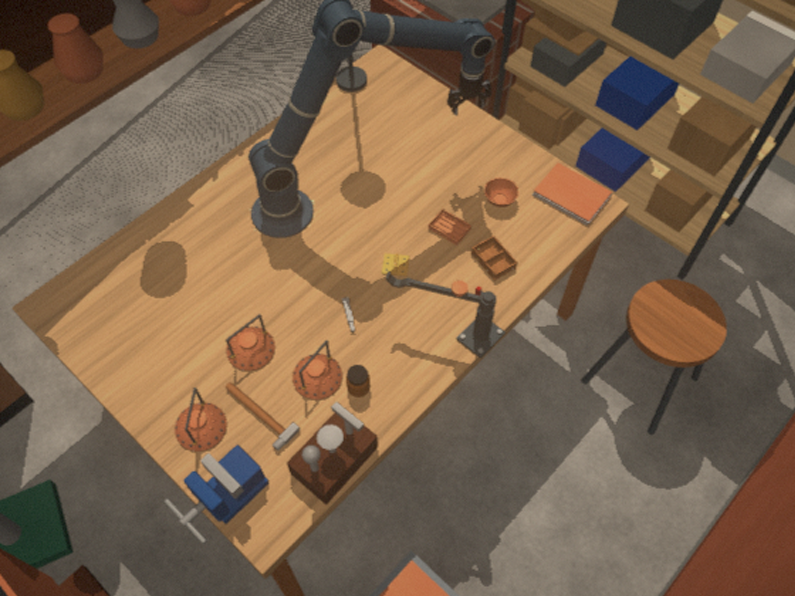

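View pics/top0.png

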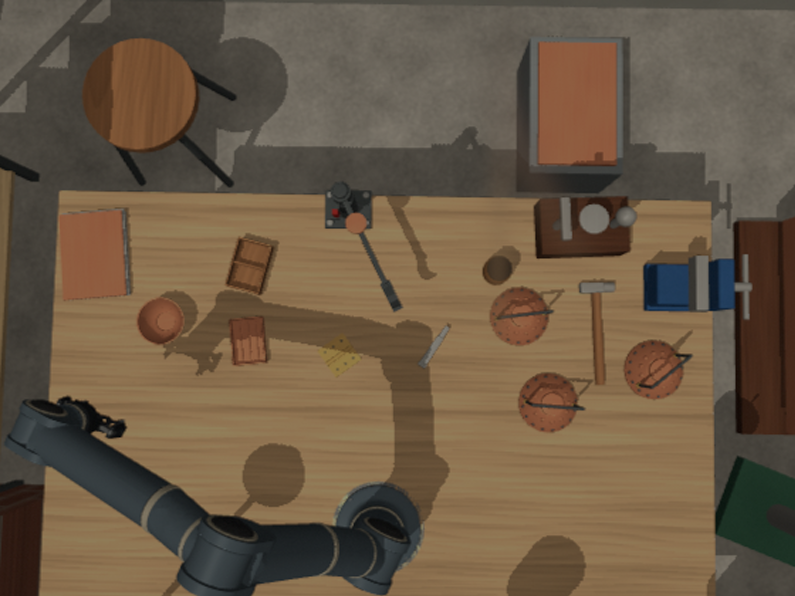

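The top view shows the three lantern look-alikes. The one farthest left has its dome at about (519,315) in the 1.42x picture. The bracket plate is at (349,209), the hook at (396,303), the red pin at (336,212) and the jar at (498,270). I'll magnify next.

```bash
python3 - <<'E'
from h import *
import pickle
d=pickle.load(open("d.pkl","rb"));T,S=d["top"],d["scene"]
def crop(im,x,y): return cv2.resize(im["pixels"][y:y+75,x:x+100,::-1],None,fx=4,fy=4,interpolation=cv2.INTER_CUBIC)
m=np.vstack([np.hstack([crop(T,320,185),crop(T,210,148)]),np.hstack([crop(S,185,230),crop(S,265,180)])])
cv2.imwrite("pics/m.png",m)
s=1.42
print("lantern base",onplane(T,519/s,315/s,0.02),"handle ends",onplane(T,497/s,318/s,.135),onplane(T,553/s,311/s,.135))
print("pivot plate",onplane(T,349/s,209/s,0.012),"post top",onplane(T,340/s,190/s,.24),"hook",onplane(T,396/s,303/s,.22))
print("jar",onplane(T,498/s,270/s,.09), "hammer head",onplane(T,598/s,287/s,.02))
# camera-frame direction of copper centroid
hsv=cv2.cvtColor(T["pixels"],cv2.COLOR_RGB2HSV)
b=hsv[185:260,320:420]; mk=((b[...,0]<11)&(b[...,1]>110)).astype(np.uint8)
n,l,st,c=cv2.connectedComponentsWithStats(mk)
for i in range(1,n):
    if st[i,4]>100: print(st[i],c[i]+[320,185],onplane(T,*(c[i]+[320,185]),0.03))
E
```

```text
lantern base [ 0.54035421 -0.35123671  0.02      ] handle ends [ 0.52712333 -0.28147027  0.135     ] [ 0.54619335 -0.41503962  0.135     ]
pivot plate [0.80698744 0.08832246 0.012     ] post top [0.80785241 0.0907394  0.24      ] hook [ 0.55385936 -0.04102015  0.22      ]
jar [ 0.64709869 -0.2882711   0.09      ] hammer head [ 0.61533015 -0.55206858  0.02      ]
[ 37  18  28  18 293] [370.31740614 211.48122867] [ 0.57748348 -0.36681471  0.03      ]
[ 35  36  31  22 323] [371.24148607 232.74922601] [ 0.5010556  -0.37063351  0.03      ]
```

View pics/m.png

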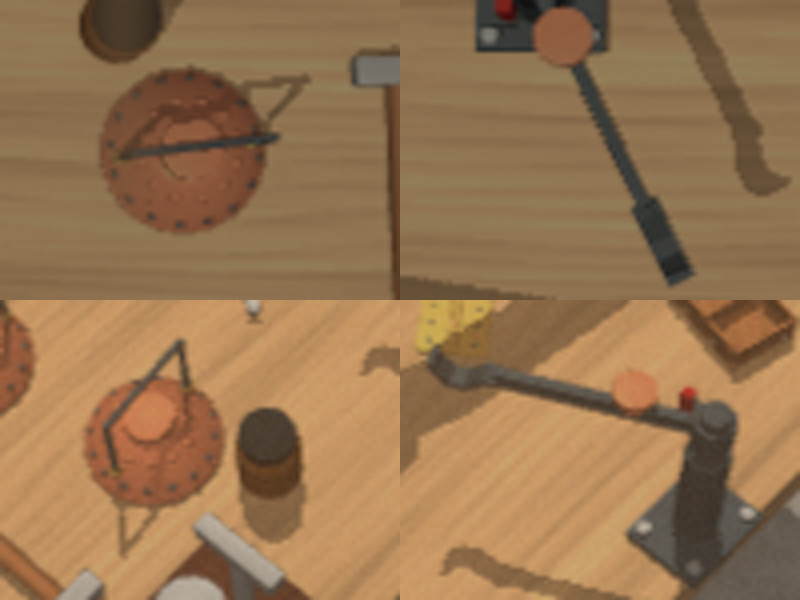

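The close-ups show the handle bar ends at top px (350.5,224.2) and (389.5,219.2), and scene px (230,240.7) and (212,262). The hook tip is at top px (280,216.7), the anvil at (250.8,157) and the red pin at (236.5,150). I'll triangulate these and work out the push.

```bash
python3 - <<'E'
from h import *
import pickle
d=pickle.load(open("d.pkl","rb"));T,S=d["top"],d["scene"]
def tri(a,b):
    o1,d1=ray(T,*a);o2,d2=ray(S,*b)
    k=np.linalg.lstsq(np.c_[d1,-d2],o2-o1,rcond=None)[0]; p,q=o1+k[0]*d1,o2+k[1]*d2
    return (p+q)/2,np.linalg.norm(p-q)
A=(350.5,224.2);B=(389.5,219.2)
print("ends",tri(A,(230,240.7)),tri(B,(212,262)))
a,b=onplane(T,*A,.135),onplane(T,*B,.135);print("mid@.135",(a+b)/2,np.linalg.norm(a-b),np.arctan2((a-b)[1],(a-b)[0]))
print("rim",onplane(T,365.7,222.5,.01))
# anvil scene (634,390)->(265+58.5,180+22.5)
print("anvil",tri((250.75,157),(323.5,202.5)),onplane(T,250.75,157,.251))
print("tip",onplane(T,280,216.7,.224))
pv=np.array([.808,.090]);
for n,p in(("anv",onplane(T,250.75,157,.251)),("tip",onplane(T,280,216.7,.224))): print(n,np.linalg.norm(p[:2]-pv),np.arctan2(*(pv-p[:2])[::-1]))
for c in((478,50),(605,50)): print("plate corner",onplane(T,210+c[0]/4-100,148+c[1]/4,.012))
print(proj(T,[.807,.088,.24]))
E
```

```text
ends (array([ 0.52667414, -0.28572691,  0.11694154]), np.float64(0.0009634120057638949)) (array([ 0.54833164, -0.41226116,  0.13492791]), np.float64(0.008122663183555185))
mid@.135 [ 0.53592454 -0.34921505  0.135     ] 0.13348408226125086 1.7157575183087785
rim [ 0.5383828  -0.35351099  0.01      ]
anvil (array([0.73288896, 0.05316026, 0.24560431]), np.float64(0.0027487262199986993)) [0.73106331 0.05172218 0.251     ]
tip [ 0.54296921 -0.04491779  0.224     ]
anv 0.08593279832752349 0.46166456703096287
tip 0.2973955769753664 0.4708729749590119
plate corner [0.7567205 0.1468031 0.012    ]
plate corner [0.75870432 0.03054098 0.012     ]
(np.float64(240.27820658388544), np.float64(134.07772205805549))
```

```bash
cat >> h.py <<'E'
PV=np.array([.808,.090])
def push(th,off,z=.201,r=.19):
    return [*(PV-r*np.array([np.cos(th),np.sin(th)])+off*np.array([np.sin(th),-np.cos(th)])),z]
def pq(th): return down(np.arctan2(np.cos(th),-np.sin(th)))
E
python3 - <<'E'
from h import *
manip.command_gripper(0.0,40)
p=read_tool_pos(); manip.move_linear([p[0],p[1],.36],velocity=.25)
manip.move_to(push(.465,.065,.36),pq(.465))
manip.move_linear(push(.465,.065),velocity=.2)
manip.move_linear(push(.465,.03),velocity=.1)
print(read_time(),read_tool_pos(),read_force())
th=.465
while th>-.12:
    th-=.03
    manip.move_linear(push(th,.02),pq(th),velocity=.04)
    f=np.array(read_force()); print(round(th,3),np.round(f,1),round(read_time(),1))
    if np.linalg.norm(f[:2])>16: break
im=grab("top"); save(im,"top1.png",(200,110,310,240),4)
print(read_tool_pos())
E
```

```text
5.6 [ 0.65172419 -0.02141913  0.20148978] [-0.56157101  0.0606653   0.42497131]
0.435 [ 0.8 -2.  -0.7] 6.1
0.405 [ 0.1 -3.7 -0.3] 6.4
0.375 [ 0.3 -3.8  0.2] 6.7
0.345 [-1.  -4.1  1. ] 7.0
0.315 [-0.4 -3.7  0.8] 7.3
0.285 [-2.1 -3.8  0.4] 7.6
0.255 [-1.5 -3.5  0.5] 7.9
0.225 [-1.4 -4.7  0.6] 8.2
0.195 [-2.  -3.3 -0.1] 8.5
0.165 [-1.1 -3.5 -0.8] 8.8
0.135 [-2.4 -4.3 -0.8] 9.1
0.105 [-1.7 -3.7 -0.3] 9.3
0.075 [-1.8 -3.2 -0.5] 9.6
0.045 [-1.7 -3.6 -0.2] 9.9
0.015 [-1.6 -3.5  0.1] 10.2
-0.015 [-3.4 -3.2 -0.7] 10.5
-0.045 [ -2.7 -11.   -0.5] 10.8
-0.075 [ -2.1 -18.5   0.4] 11.1
[0.61687825 0.07412515 0.20114213]
```

View pics/top1.png

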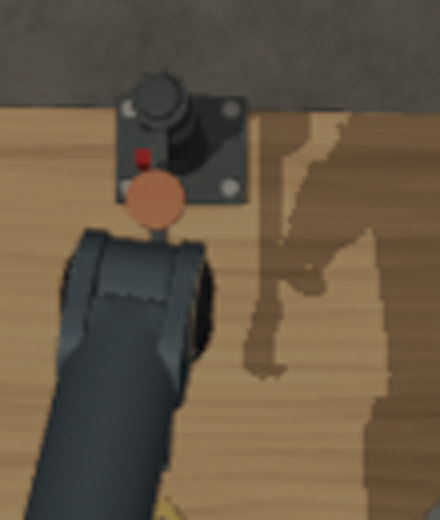

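The arm now reaches straight out to the red pin at (143,157), and the reaction of 18 N shows it is at the stop. I'll back off and go above the lantern for a close look.

```bash
python3 - <<'E'
from h import *
import pickle
manip.move_linear(push(-.045,.075),velocity=.15)
manip.move_linear(push(-.045,.075,.34),velocity=.25)
q=down(1.716); u=np.array([np.cos(1.716),np.sin(1.716)])
g=np.array([.536,-.349])-.038*u
manip.move_to([*g,.30],q)
manip.command_gripper(.06)
P,Q=read_tool_pos(),read_orientation(); w=grab("wrist"); t=grab("top")
pickle.dump((P,Q,w,t),open("w.pkl","wb"))
a=cv2.resize(w["pixels"][:,:,::-1],(800,600));cv2.imwrite("pics/w1.png",a)
save(t,"top2.png",(220,120,320,240),5)
print(read_time(),P,read_width(),w["vfov"],w["cx"],w["cy"],w["T_tool_cam"])
E
```

```text
14.6583 [ 0.54149166 -0.38659912  0.30004229] 0.060096752224306584 65.70646984690485 280.2994363346952 211.13786523981744 [[ 4.37769338e-04 -9.45147694e-01 -3.26642994e-01  8.40244262e-02]
 [ 9.99999745e-01  2.29652236e-04  6.75703901e-04 -3.98534886e-04]
 [-5.63625690e-04 -3.26643206e-01  9.45147554e-01 -1.31741909e-01]
 [ 0.00000000e+00  0.00000000e+00  0.00000000e+00  1.00000000e+00]]
```

View pics/w1.png

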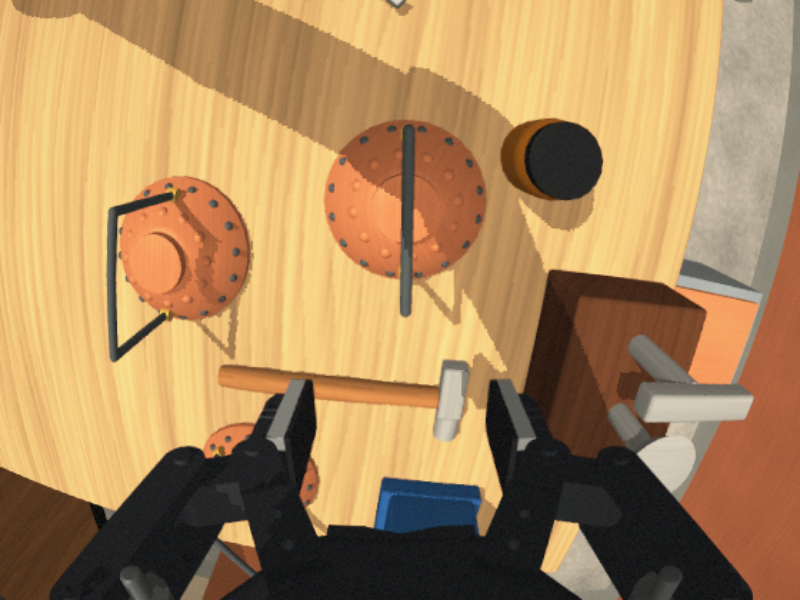

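View pics/top2.png

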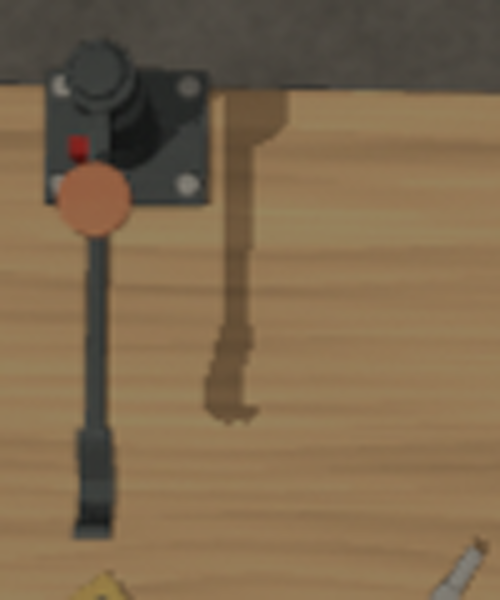

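The wrist view shows the handle bar from (409,127) to (405,315), between the fingers' line. In the top crop the arm is fully out, with the hook tip at about (93,533) and the anvil at (95,200).

```bash
cat >> h.py <<'E'
def wpt(P,Q,w,u,v,z):
    f=K(w); x,y=u-w["cx"],v-w["cy"]; r=np.hypot(x,y); a=r/f
    d=np.array([np.sin(a)*x/r,np.sin(a)*y/r,np.cos(a)]); T=np.array(w["T_tool_cam"])
    R=Rot.from_quat([Q[1],Q[2],Q[3],Q[0]]).as_matrix()
    o=np.array(P)+R@T[:3,3]; d=R@T[:3,:3]@d
    return o+d*(z-o[2])/d[2]
E
python3 - <<'E'
from h import *
import pickle
P,Q,w,t=pickle.load(open("w.pkl","rb")); s=.7
a,b=[wpt(P,Q,w,u*s,v*s,.135) for u,v in((409,127),(405,315))]
print("handle",a,b,(a+b)/2,np.linalg.norm(a-b),np.arctan2((a-b)[1],(a-b)[0]))
tip=onplane(t,220+93/5,120+533/5,.224);an=onplane(t,239,160,.251);print("tip",tip,"anvil",an)
v=(an-tip)[:2];th=np.arctan2(v[1],v[0]);print("theta",th,np.linalg.norm(v),"seat",tip[:2]+.028*v/np.linalg.norm(v), PV-.27*np.array([np.cos(th),np.sin(th)]))
E
```

```text
handle [ 0.53255773 -0.29002782  0.135     ] [ 0.54849084 -0.41408725  0.135     ] [ 0.54052428 -0.35205754  0.135     ] 0.1250784003098487 1.6985283125388346
tip [0.5087162  0.08785024 0.224     ] anvil [0.7207476 0.0890767 0.251    ]
theta 0.005784281674351848 0.2120349494613124 seat [0.53671573 0.08801219] [0.53800452 0.08843825]
```

```bash
python3 - <<'E'
from h import *
ya=1.70; q=down(ya); g=np.array([.539,-.3515])-.038*np.array([np.cos(ya),np.sin(ya)])
manip.command_gripper(.045)
manip.move_to([*g,.19],q)
manip.move_linear([*g,.127],velocity=.1)
print("F",read_force())
manip.command_gripper(0,110)
print(read_width(),read_finger_force(),read_force())
manip.move_linear([*g,.147],velocity=.05); print(read_force(),read_torque())
manip.move_linear([*g,.235],velocity=.12)
P,Q=read_tool_pos(),read_orientation(); w=grab("wrist"); s=grab("scene")
a=cv2.resize(w["pixels"][:,:,::-1],(400,300))
x,y=map(int,proj(s,[.54,-.35,.18])); b=cv2.resize(s["pixels"][y-38:y+37,x-50:x+50,::-1],(400,300),interpolation=cv2.INTER_CUBIC)
cv2.imwrite("pics/g.png",np.hstack([a,b])); print(read_time(),read_width(),read_force())
E
```

```text
F [0.62739931 0.15878872 0.29993746]
0.004140523791126149 107.69943952560425 [ 0.94194039 -0.04396284  2.21120039]
[-4.77112052e-01  1.49078028e-03 -2.11315252e+00] [-0.08852595 -0.03669093  0.01650728]
18.2583 0.0043690442036383 [ 0.37465695 -0.01288854 -2.04552525]
```

View pics/g.png

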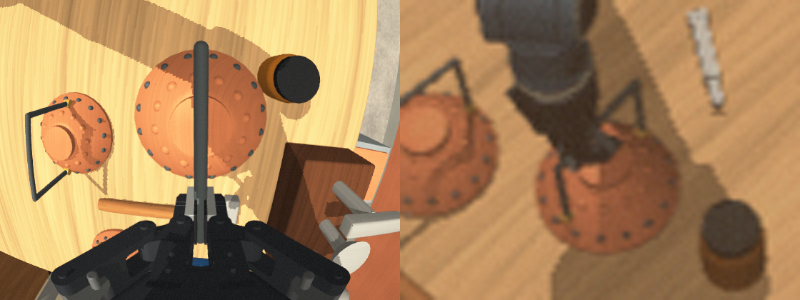

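Left panel: the lantern is gripped and lifted, with the bar's far end at (201,43) of 400x300. Right panel: it looks upright in the air. I'll check tilt, then carry it to the hook.

```bash
python3 - <<'E'
from h import *
P,Q=read_tool_pos(),read_orientation(); w=grab("wrist")
for z in(0,-.015,-.03):
    e=wpt(P,Q,w,201*1.4,43*1.4,P[2]+.008+z); print(z,e,np.linalg.norm((e-P)[:2]))
th=.006; ya=np.pi/2+th; q=down(ya); ax=np.array([np.cos(th),np.sin(th)]); u=np.array([np.cos(ya),np.sin(ya)])
seat=np.array([.5375,.088]); f=lambda d,z:[*(seat-d*ax-.038*u),z-.008]
manip.move_linear(f(.10,.244),q,velocity=.2)
print(read_time(),read_tool_pos(),read_force(),read_width())
P,Q=read_tool_pos(),read_orientation(); w=grab("wrist"); s=grab("scene")
a=cv2.resize(w["pixels"][:,:,::-1],(400,300))
x,y=map(int,proj(s,[.48,.08,.2])); b=cv2.resize(s["pixels"][y-38:y+37,x-50:x+50,::-1],(400,300),interpolation=cv2.INTER_CUBIC)
cv2.imwrite("pics/g2.png",np.hstack([a,b]))
E
```

```text
0 [ 0.53065903 -0.2890497   0.24173728] 0.10038162403833635
-0.015 [ 0.53043147 -0.2870571   0.22673728] 0.10238696270107348
-0.03 [ 0.5302039  -0.28506451  0.21173728] 0.10439230947492838
20.7167 [0.43784033 0.0487277  0.23602468] [-0.70767233 -0.20312404 -3.17269411] 0.004071680636425765
```

View pics/g2.png

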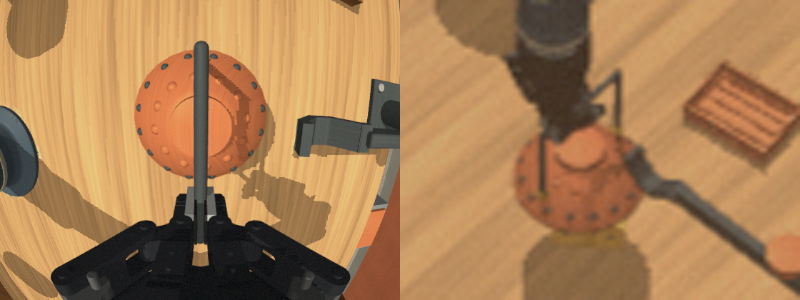

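The wrist view shows the lantern straight and level in the grip, with the hook tip edge spanning about (297,117)-(300,155). I'll check that against the seat, then go over and down.

```bash
cat >> h.py <<'E'
th=.006; ya=np.pi/2+th; QH=down(ya); ax=np.array([np.cos(th),np.sin(th)]); uu=np.array([np.cos(ya),np.sin(ya)])
seat=np.array([.5375,.088])
fh=lambda d,z:[*(seat-d*ax-.038*uu),z-.008]
E
python3 - <<'E'
from h import *
P,Q=read_tool_pos(),read_orientation(); w=grab("wrist")
print("tip corners",wpt(P,Q,w,297*1.4,117*1.4,.224),wpt(P,Q,w,298*1.4,155*1.4,.215))
print("bar far end",wpt(P,Q,w,201*1.4,43*1.4,.244))
for d in (.05,.02,0):
    manip.move_linear(fh(d,.244),velocity=.08); print(read_time(),read_force())
w=grab("wrist"); s=grab("scene")
a=cv2.resize(w["pixels"][:,:,::-1],(400,300))
x,y=map(int,proj(s,[.53,.08,.2])); b=cv2.resize(s["pixels"][y-38:y+37,x-50:x+50,::-1],(400,300),interpolation=cv2.INTER_CUBIC)
cv2.imwrite("pics/g3.png",np.hstack([a,b]))
E
```

```text
tip corners [0.50166477 0.10725301 0.224     ] [0.51031853 0.07708645 0.215     ]
bar far end [0.43746111 0.14915798 0.244     ]
21.6417 [-0.35567773 -0.12026887 -4.17917371]
22.1667 [-0.5415504   0.07739846 -3.79754026]
22.5667 [ 0.33964355 -0.46854748 -3.1390124 ]
```

View pics/g3.png

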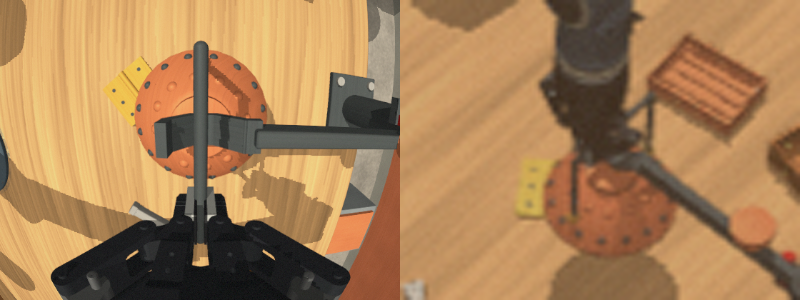

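The bar lies over the hook's bend, with the tip at x≈156 and the rise at x≈262 on either side of the bar at x≈201. I'll lower it until it makes contact.

```bash
python3 - <<'E'
from h import *
z=.244
manip.move_linear(fh(0,.208),velocity=.08); f0=np.array(read_force()); print(f0,read_time()); z=.208
while z>.193:
    z-=.002; manip.move_linear(fh(0,z),velocity=.03); f=np.array(read_force()); print(round(z,3),np.round(f,1))
    if f[2]>2.5 or np.hypot(*f[:2])>6: break
w=grab("wrist"); s=grab("scene")
a=cv2.resize(w["pixels"][:,:,::-1],(400,300))
x,y=map(int,proj(s,[.53,.08,.17])); b=cv2.resize(s["pixels"][y-38:y+37,x-50:x+50,::-1],(400,300),interpolation=cv2.INTER_CUBIC)
cv2.imwrite("pics/g4.png",np.hstack([a,b])); print(read_time())
E
```

```text
[ 0.13505204 -0.45027167 -2.97108562] 23.2667
0.206 [-0.4  0.4 -2.7]
0.204 [-0.4  0.1 -2.8]
0.202 [-0.6  0.8 -3.3]
0.2 [-0.2  0.2 -1.5]
0.198 [-1.8 -0.6  4. ]
24.6167
```

View pics/g4.png

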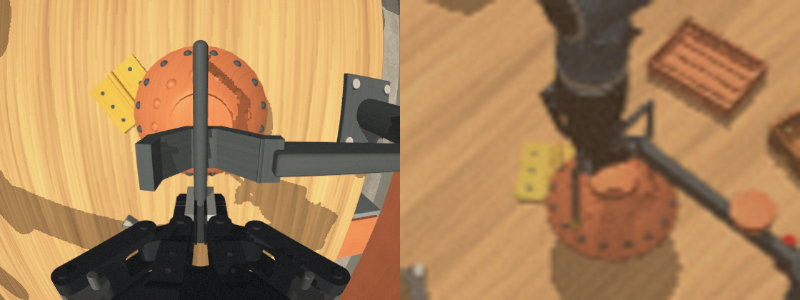

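Contact came at the expected height of about 0.1995. At the bar, the strap spans roughly y=130 to 180 in the wrist view. I'll check centring along the bar before releasing.

```bash
python3 - <<'E'
from h import *
P,Q=read_tool_pos(),read_orientation(); w=grab("wrist")
g=cv2.cvtColor(w["pixels"],cv2.COLOR_RGB2HSV)
for c in(260,300): # columns just beside the bar: print saturation/value profile
    print(c,[(r,int(g[r,c,1]),int(g[r,c,2])) for r in range(150,275,5)])
z=P[2]+.008
print("tcp",P,"far end",wpt(P,Q,w,281,43*1.4-4,z))
for r in(130,180): print(r,wpt(P,Q,w,260,r*1.4,.195))
E
```

```text
260 [(150, 154, 244), (155, 155, 245), (160, 156, 244), (165, 156, 244), (170, 157, 245), (175, 166, 236), (180, 5, 50), (185, 18, 72), (190, 11, 67), (195, 11, 71), (200, 11, 71), (205, 18, 71), (210, 0, 69), (215, 15, 69), (220, 24, 74), (225, 10, 73), (230, 18, 72), (235, 14, 73), (240, 149, 164), (245, 125, 238), (250, 123, 238), (255, 122, 239), (260, 124, 238), (265, 128, 238), (270, 129, 231)]
300 [(150, 160, 244), (155, 162, 244), (160, 161, 244), (165, 158, 244), (170, 159, 244), (175, 162, 238), (180, 15, 69), (185, 10, 99), (190, 15, 99), (195, 13, 99), (200, 11, 96), (205, 18, 97), (210, 13, 97), (215, 13, 96), (220, 13, 95), (225, 10, 98), (230, 13, 96), (235, 88, 134), (240, 153, 157), (245, 126, 224), (250, 126, 240), (255, 124, 240), (260, 122, 240), (265, 122, 241), (270, 118, 217)]
tcp [0.53803481 0.04994348 0.19061263] far end [0.53738354 0.15183143 0.19861263]
130 [0.52925467 0.10229013 0.195     ]
180 [0.52879231 0.07099702 0.195     ]
```

The strap is centred at y≈0.090 and the bar at about 0.088, so the offset is a few mm. Releasing.

```bash
python3 - <<'E'
from h import *
manip.command_gripper(.012,20); manip.command_gripper(.035); print(read_force())
manip.move_linear(fh(0,.26),velocity=.06)
manip.move_linear(fh(0,.34),velocity=.2)
manip.move_to([.45,-.22,.36],QH)
manip.hold(1.5)
s=grab("scene");t=grab("top")
x,y=map(int,proj(s,[.58,.08,.15])); b=cv2.resize(s["pixels"][y-38:y+37,x-50:x+50,::-1],(400,300),interpolation=cv2.INTER_CUBIC)
x,y=map(int,proj(t,[.6,.08,.15])); a=cv2.resize(t["pixels"][y-38:y+37,x-50:x+50,::-1],(400,300),interpolation=cv2.INTER_CUBIC)
cv2.imwrite("pics/f.png",np.hstack([a,b])); print(read_time())
E
```

```text
[1.28453627 0.45486951 0.69531627]
29.7
```

View pics/f.png

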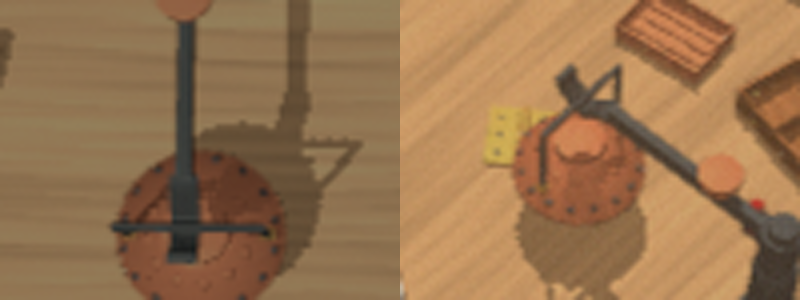

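The lantern hangs with its bar mid at (191,229) and the arm at x=184, about 6 mm off centre. It looks level and the arm is still out. A quick check that it is still, then I'll hand in.

```bash
python3 - <<'E'
from h import *
a=grab("scene")["pixels"].astype(int); manip.hold(.25); s=grab("scene"); b=s["pixels"].astype(int)
x,y=map(int,proj(s,[.55,.08,.13])); d=np.abs(a-b)[y-30:y+30,x-30:x+30]; print(d.max(),d.mean(), np.abs(a-b)[:60,:60].mean())
print(read_time())
if d.mean()<6: print(manip.job_done())
E
```

```text
10 1.793611111111111 3.2685185185185186
30.05
the job is handed in; nothing more can be done
None
```

The swing arm is out at its stop and the lantern top hangs from the hook, level and still, about 6 mm off the middle of its handle; I handed the job in at about 30 s, and the verdict wasn't shown.

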